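# Lift the sample-bottle carrier out of its tote and hold it level

### The job

Lift the loose lid off the small sample tote by its grip and lay it flat, right way up, in the middle of the black rubber mat, without dropping it. Then lift the bottle carrier with its four bottles straight up out of the tote by its handle and finish holding it level and still above the tote, a few centimetres clear of the rim, so that I can slide the tote away from under it. Do not shift the tote or the cartridge, wrench and gauge nearby, and never tip the carrier: the bottles stand loose in it.

Things in the scene. Friction and masses are not known exactly. Their poses are not given: they have to be found in the camera images.
- lid_handle (a point): Loose plastic lid on the tote, 181 x 166 mm, 0.14 kg. Point: middle of the bar of its bridge grip; bar 116 mm long (x), 14 wide (y), 12 high, on legs at x -52 and +52 mm; point 34 mm above the lid's flat top, 50 mm above the lower edge of its 12 mm skirt, which overlaps the tote's rim with 2 mm play. z: the lid's upward normal.
- carrier_handle (a point): Sheet-metal bottle carrier, 117 x 117 mm, four pockets 42 mm high, standing loose in the tote under the lid; 0.7 kg with bottles, not evenly full. Point: middle of its black handle grip, 92 mm long (x), 13 wide (y), 16 high, on end straps at x -60 and +60 mm; 112 mm above the carrier's underside and, in the tote, 15 mm below the rim. z: its upward normal.
- tote_mouth (a point): Small clear plastic tote, loose on the bench, outer 171 (x) x 156 (y) mm, 130 mm high, walls and floor 3 mm, two open clips on its x ends. Point: centre of its mouth at rim height; z up. The carrier stands in it up to 10 mm (x), 7 mm (y) and 3 degrees off; at least 6 mm remain between carrier and wall.
- mat_top (a point): Black rubber draining mat, 260 (x) x 230 (y) mm, 4 mm thick, lying fixed on the bench, to the other side of the robot from the tote. The point is the centre of its top face; z up.
- bottle1_mid (a point): White sample bottle, 49 mm in diameter, 72 mm high with its grey cap, standing loose in one pocket of the carrier. The point is its centre half-way up (36 mm above its foot); its cap's top ends 37 mm below the middle of the carrier's handle. z up.
- bottle2_mid (a point): White sample bottle, 49 mm in diameter, 72 mm high with its grey cap, standing loose in one pocket of the carrier. The point is its centre half-way up (36 mm above its foot); its cap's top ends 37 mm below the middle of the carrier's handle. z up.
- bottle3_mid (a point): White sample bottle, 49 mm in diameter, 72 mm high with its grey cap, standing loose in one pocket of the carrier. The point is its centre half-way up (36 mm above its foot); its cap's top ends 37 mm below the middle of the carrier's handle. z up.
- bottle4_mid (a point): White sample bottle, 49 mm in diameter, 72 mm high with its grey cap, standing loose in one pocket of the carrier. The point is its centre half-way up (36 mm above its foot); its cap's top ends 37 mm below the middle of the carrier's handle. z up.
- cartridge_mid (a point): White filter cartridge, 65 mm in diameter, 127 mm tall, standing upright on the far part of the bench; to be left alone. The point is its centre half-way up.
- wrench_mid (a point): White plastic ring wrench for filter housings, lying flat, 236 mm long along x, ring 116 mm across, 14 mm thick, at one side of the bench; to be left alone. The point is the middle of its length (ring towards +x), half-way up.
- gauge_mid (a point): Round pressure gauge with brass stem, 68 mm dial, 28 mm thick, lying face up at one side of the bench; to be left alone. The point is the centre of its case half-way up; the stem points to its -x.
Mind the look-alikes: they are no part of the job. Leave any yellow look-alike of the part that bears lid_handle alone. Of the things that look like the part that bears tote_mouth, take the one that is farthest to the robot's right at the start.

How it is judged (in metres and radians):
On the way:
1. the lid lies flat on the mat, let go (horizontal distance between lid_handle and mat_top below 0.05 m and height (world z) of lid_handle below 0.06 m and angle between lid_handle's own z axis and vertical below 0.06 rad and contact force between the fingers and lid below 0.05 N and contact force between lid and mat above 0.3 N), for 0.2 s.
At the end, for the whole second after the job is handed in: Lid let go, flat, within 50 mm of the mat's centre. Carrier held by the fingers within 50 mm of the tote's centre, underside 15 mm or more above the rim, level within 5 degrees, still, off the tote, four bottles in their pockets. Tote, cartridge, wrench, gauge moved under 30 mm (horizontal distance between lid_handle and mat_top below 0.05 m and height (world z) of lid_handle below 0.06 m and angle between each of lid_handle, tote_mouth's own z axis and vertical below 0.06 rad and contact force between the fingers and lid below 0.05 N and height (world z) of carrier_handle above 0.257 m and horizontal distance between carrier_handle and tote_mouth below 0.05 m and angle between carrier_handle's own z axis and vertical below 0.087 rad and linear speed of carrier below 0.02 m/s and angular speed of carrier below 0.15 rad/s and contact force between the fingers and carrier above 1 N and contact force between carrier and tote below 0.05 N and distance of each of tote_mouth, cartridge_mid, wrench_mid, gauge_mid from where it was at the start of the episode below 0.03 m and distance between each of bottle1_mid, bottle2_mid, bottle3_mid, bottle4_mid and carrier_handle below 0.1 m and angle between each of bottle1_mid, bottle2_mid, bottle3_mid, bottle4_mid's own z axis and vertical below 0.2 rad); the arm keeps its last pose, push and grip.
It fails at once if the carrier is tipped by more than 15 degrees (angle between carrier_handle's own z axis and vertical above 0.26 rad).
It fails at once if the lid is dropped (falls free faster than 0.6 m/s, about 20 mm) (linear speed of lid above 0.6 m/s and contact force between the fingers and lid below 0.05 N).
It fails at once if the tote is shifted by more than 30 mm (distance of tote_mouth from where it was at the start of the episode above 0.03 m).
It fails at once if cartridge, wrench or gauge is shifted by more than 30 mm (distance of any of cartridge_mid, wrench_mid, gauge_mid from where it was at the start of the episode above 0.03 m).
It also fails if it takes over 69 s, if anything falls off the work surface, if the arm or the gripper's body presses on something with over 40 N, if the wrist force passes 120 N, or if a joint passes its speed limit or range.

### The arm

A 6-joint arm with a two-finger parallel gripper is mounted at the origin on the work surface. World frame = base frame: x ahead of the robot, y to its left, z up, the work surface at z = 0. Lengths are in m, angles in degrees, forces in N, time in s.
With the tool pointing down it reaches from about 0.4 to 0.825 m from the base axis. Payload 7 kg.
Tool frame: the origin (TCP) lies midway between the tips of the shut fingers; the grasp point (between the pads) lies 19 mm behind it; z points along the fingers, y is the direction in which the jaws open and shut (so a half turn about z gives the same grasp; the last joint's range is limited). The gripper opens to 88 mm and grips with 3 to 60 N. Pads are 19 mm wide; open, the fingers measure 130 mm over their backs; the gripper's body (78 mm by 193 mm) begins 47 mm behind the grasp point.
Start: joints at [-58.551, 20.546, 0.682, 0, -70.136, -16.507], TCP at [0.174, -0.652, 0.227] pointing down, gripper open.
Joint ranges: [-176.03, 176.03], [-82.01, 121.73], [-58.28, 71.71], [-173.87, 95.51], [-174.79, -0.11], [-173.66, 173.66]. Speed limits (degrees/s): [136.94, 136.94, 172.46, 180, 180, 180].

### API

Orientations are given as a 3x3 rotation matrix whose columns are the frame's x, y, z axes.
In Python, from rig import robot gives the robot as it stands. Calls block until the motion is done:
- robot.goto(position, orientation): joint-space move of the TCP to a pose.
- robot.servo_line(position, ori=None, speed=0.15): straight line of the TCP; ori=None keeps the orientation; speed is the mean speed in m/s.
- robot.movej(angles): joint-space move.
- robot.move_gripper(opening): opening from 0.0 (shut) to 1.0 (fully open); the grip force is fixed at half the most; returns when the fingers have stopped.
- robot.dwell(seconds).
- robot.ik(position, orientation): joint angles nearest the present ones, or None.
- robot.grab_frame(name): name is "scene" or "side" or "wrist"; returns (picture, depth): 420x560x3 uint8, red, green, blue; 420x560 float32, m along the optical axis (not along the pixel's ray), 0 where there is no reading.
- robot.camera_info(name): a dict with "vfov" (degrees; the focal length in pixels is half the picture's height over the tangent of half this angle, whatever the lens; pixels are square), "cx", "cy" (the principal point, pixels), "view" (4x4, takes a point from world to camera coordinates); the wrist camera has in their place "T_tool_cam" (4x4, takes a point from camera to tool coordinates, whose origin is the TCP and whose axes are the flange's). Camera axes: x right, y down, z forward; pixel columns grow to the right and rows downward; lengths in m; the calibration is good to about 2 mm. A picture is of the moment at which its call begins: read the wrist's pose just before it. camera_info takes no time and is no camera call.
A pose or a line that the arm cannot do raises robot.Unreachable and nothing moves.
- robot.job_done(): hands the job in, once; it reports no verdict.
Readings, each from a call of its own:
- robot.read_t(): time.
- robot.read_qpos(): joint angles.
- robot.read_qvel(): joint speeds.
- robot.read_effort(): joint torques, N m.
- robot.read_position(): TCP position.
- robot.read_tcp_rot(): TCP orientation.
- robot.read_force(): force on the tool from outside, world axes, zero at the start.
- robot.read_ft_torque(): the same for the moment, N m.
- robot.read_grip_width(): opening from 0.0 (shut) to 1.0 (fully open).
Only numpy, scipy, OpenCV 4.12 (cv2) and the standard library are available. Lean on these libraries where they do the work, as an engineer would, in place of code of your own. Each camera call takes 0.05 s, during which the arm holds its last target.

## Working session

There is one attempt and no reset: what is moved stays moved. The work goes in short steps, each a Python script; the robot and the scene stay as the last script left them, time stands still between calls to the robot, and variables do not carry over. Pictures are saved under pics/ and viewed, and the job is handed in when it is done.

```bash
ls; mkdir -p pics
cat > h.py <<'E'
from rig import robot
import numpy as np, cv2
def save(n,im): cv2.imwrite('pics/'+n+'.png',cv2.cvtColor(im,cv2.COLOR_RGB2BGR))
def K(name,shape=(420,560)):
    c=robot.camera_info(name); f=210/np.tan(np.radians(c['vfov'])/2); return f,c['cx'],c['cy'],c
def T_world(name,p=None,R=None):
    f,cx,cy,c=K(name)
    if 'view' in c: return np.linalg.inv(np.array(c['view']))
    T=np.eye(4);T[:3,:3]=R;T[:3,3]=p
    return T@np.array(c['T_tool_cam'])
def cloud(name,d,T):
    f,cx,cy,c=K(name); v,u=np.mgrid[:420,:560]
    P=np.stack([(u-cx)/f*d,(v-cy)/f*d,d],-1)
    return P@T[:3,:3].T+T[:3,3]
E
python3 - <<'E'
from h import *
for n in ['scene','side','wrist']:
    p=robot.read_position();R=robot.read_tcp_rot()
    im,d=robot.grab_frame(n); save(n+'0',im); np.savez('pics/'+n+'0.npz',im=im,d=d,p=p,R=R)
    print(n,robot.camera_info(n),(d>0).mean())
print(robot.read_t(),p,R)
E
```

```text
pics
scene {'vfov': 52.089045639982686, 'cx': 280.09876167524476, 'cy': 197.30897886474742, 'view': array([[-0.54925002,  0.83555747, -0.01296651,  0.28003729],
       [ 0.6623611 ,  0.42583469, -0.61639484, -0.28750026],
       [-0.50951172, -0.34714338, -0.78733047,  1.70289069],
       [ 0.        ,  0.        ,  0.        ,  1.        ]])} 0.9960799319727891
side {'vfov': 46.24096958018019, 'cx': 281.8920828273333, 'cy': 203.3848399887788, 'view': array([[-0.97479557, -0.22291904,  0.00898272,  0.50662522],
       [-0.15771903,  0.66008947, -0.73444305,  0.17877655],
       [ 0.15779194, -0.71734858, -0.67861087,  1.71981883],
       [ 0.        ,  0.        ,  0.        ,  1.        ]])} 0.9735119047619047
wrist {'vfov': 69.09360162046653, 'cx': 283.73977544056993, 'cy': 207.6106098411268, 'T_tool_cam': array([[-1.10296236e-03, -9.60695443e-01, -2.77602323e-01,
         7.51994463e-02],
       [ 9.99999270e-01, -9.22815309e-04, -7.79593966e-04,
         1.43291514e-03],
       [ 4.92776697e-04, -2.77602980e-01,  9.60695760e-01,
        -1.58191853e-01],
       [ 0.00000000e+00,  0.00000000e+00,  0.00000000e+00,
         1.00000000e+00]])} 0.9960246598639456
0.15 [ 0.17388923 -0.65176774  0.22571038] [[-9.66215912e-01 -2.57733427e-01 -5.40314226e-04]
 [-2.57733946e-01  9.66214884e-01  1.41821517e-03]
 [ 1.56538191e-04  1.50955938e-03 -9.99998848e-01]]
```

View pics/scene0.png

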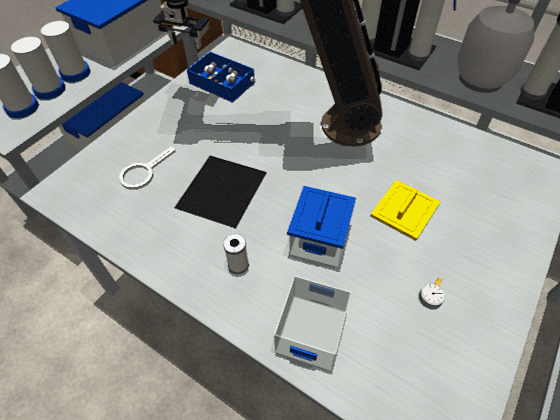

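View pics/side0.png

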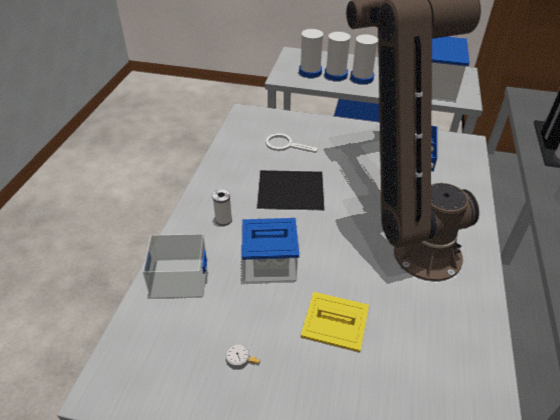

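View pics/wrist0.png

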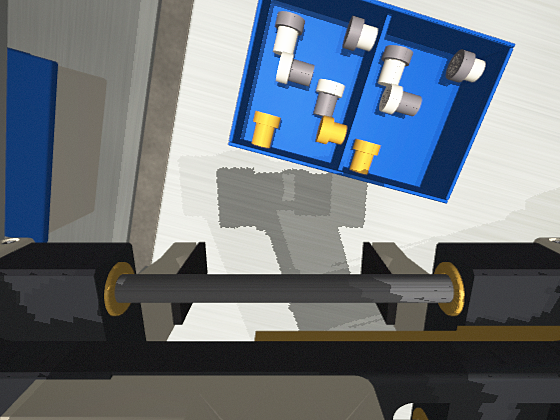

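The scene view shows the blue-lidded tote with its grip near (320,208), the black mat at (221,190), the empty tote at (312,325), the yellow lid at (407,207), the wrench at (145,170), the cartridge at (235,253) and the gauge at (432,294). Next I'll measure them.

```bash
cat > m.py <<'E'
from h import *
for n in ['scene','side']:
    z=np.load(f'pics/{n}0.npz'); im,d=z['im'],z['d']; W=cloud(n,d,T_world(n))
    hsv=cv2.cvtColor(im,cv2.COLOR_RGB2HSV)
    H,S,V=[hsv[...,i].astype(int) for i in range(3)]
    X,Y,Z=W[...,0],W[...,1],W[...,2]
    ok=(d>0)&(X>.2)&(X<1)&(abs(Y)<.7)
    print(n,'bench z',np.median(Z[ok&(S<40)&(V>150)]))
    blue=ok&(H>100)&(H<130)&(S>120)
    top=blue&(abs(Z-.148)<.02)|blue&(Z>.15)
    nn,lab,st,ce=cv2.connectedComponentsWithStats((blue&(Z>.11)).astype(np.uint8))
    for i in range(1,nn):
        if st[i,4]<60: continue
        m=lab==i; print('blue',st[i],np.percentile(Z[m],[2,50,98]).round(3))
        for nm,mm in [('top',m&(Z<.155)),('bar',m&(Z>.165))]:
            if mm.sum()<10: continue
            r=cv2.minAreaRect(W[mm][:,:2].astype(np.float32)*1000); print(nm,mm.sum(),np.round(r[0],1),np.round(r[1],1),round(r[2],1),np.median(Z[mm]).round(3),W[mm].mean(0).round(4))
    mat=ok&(V<50)&(Z<.02)&(Z>-.02)
    nn,lab,st,ce=cv2.connectedComponentsWithStats(mat.astype(np.uint8))
    for i in range(1,nn):
        if st[i,4]<800: continue
        m=lab==i; r=cv2.minAreaRect(W[m][:,:2].astype(np.float32)*1000); print('black',st[i],np.round(r[0],1),np.round(r[1],1),round(r[2],1),np.median(Z[m]).round(4))
    for nm,(u,v) in dict(scene=dict(empty=(312,330),cart=(235,243),gauge=(432,294),wrench=(150,168),yel=(407,207)),side=dict(empty=(175,265),cart=(222,196),gauge=(237,356),wrench=(290,145),yel=(335,320)))[n].items(): print(nm,W[v,u].round(3))
E
python3 m.py
```

```text
scene bench z -0.00020167840150087102
blue [ 287  186   69   62 2905] [0.124 0.134 0.174]
top 2724 [528.6 163.6] [185.1 165.4] 15.8 0.134 [0.5376 0.1675 0.1335]
bar 167 [526.8 163.9] [120.   13.9] 15.9 0.173 [0.5319 0.1657 0.1729]
black [ 175  156   91   72 3732] [ 539.7 -226.4] [263. 230.] 11.9 0.0037
empty [0.8   0.297 0.002]
cart [0.746 0.004 0.127]
gauge [0.534 0.533 0.029]
wrench [ 0.608 -0.499  0.015]
yel [0.275 0.35  0.018]
side bench z 0.0008794799665852171
blue [ 242  218   57   42 2169] [0.126 0.135 0.175]
top 1972 [524.8 165.3] [177.2 172.1] 16.1 0.135 [0.5216 0.1775 0.1347]
bar 172 [525.4 165.6] [115.   22.1] 13.8 0.173 [0.5258 0.1674 0.1728]
black [ 258  171   65   39 2291] [ 535.5 -223.8] [250.3 234.6] 11.7 0.0049
empty [0.836 0.248 0.002]
cart [0.737 0.008 0.128]
gauge [0.526 0.544 0.031]
wrench [ 0.597 -0.497  0.018]
yel [0.273 0.35  0.015]
```

Both views agree. The lid grip is at about (0.526, 0.165) with yaw about 15.8°, its bar top at 0.173 and its plate at 0.134, against 0.174 and 0.134 expected. The mat centre is at about (0.5375, -0.225) with yaw 11.8°. The lidded tote (y=0.165) is farther right than the empty one (y≈0.27). I'll hover over the lid and refine with the wrist camera.

```bash
cat >> h.py <<'E'
def Rd(yaw,flip=False):
    a=np.radians(yaw+(180 if flip else 0)); c,s=np.cos(a),np.sin(a)
    return np.array([[c,s,0],[s,-c,0],[0,0,-1.]])
def shot(n,name):
    p=np.array(robot.read_position());R=np.array(robot.read_tcp_rot())
    im,d=robot.grab_frame(n); save(name,im); np.savez('pics/'+name+'.npz',im=im,d=d,p=p,R=R)
    return im,d,T_world(n,p,R)
E
python3 - <<'E'
from h import *
for fl in (0,1):
    print(fl,robot.ik([.526,.165,.32],Rd(15.8,fl)),robot.ik([.5375,-.225,.32],Rd(11.8,fl)))
q0=robot.read_qpos(); 
fl=min((0,1),key=lambda f:max(abs(np.array(robot.ik([.526,.165,.32],Rd(15.8,f)))-q0)))
robot.goto([.526,.165,.32],Rd(15.8,fl)); print(fl,robot.read_t(),robot.read_position(),robot.read_force())
im,d,T=shot('wrist','w1')
E
```

```text
0 [ 37.77632592   6.09864912  -6.22580644   0.         -77.67554444
  68.02367408] [ -3.49653656   9.21828284  -2.554584     0.         -78.22713316
 105.29653656]
1 [  37.77632592    6.09864912   -6.22580644    0.          -77.67554444
 -111.97632592] [ -3.49653656   9.21828284  -2.554584     0.         -78.22713316
 -74.70346344]
0 3.2833 [0.52620381 0.16444235 0.31988391] [-0.2885778  -0.43521678  0.55040596]
```

View pics/w1.png

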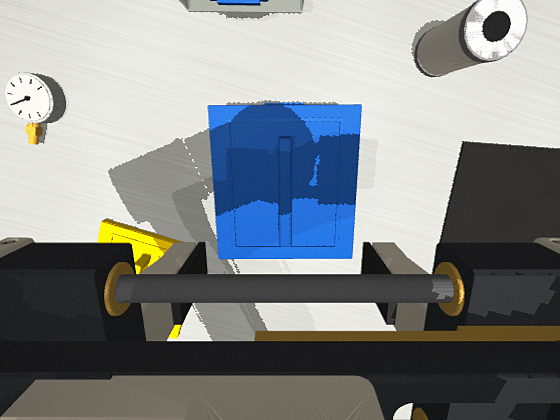

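The wrist view shows the lid at cols 208–362, rows 104–258, with the bar at col ~285, rows 137–247, parallel to tool x. I'll refine from this.

Run:
```python
from h import *
z=np.load('pics/w1.npz'); im,d=z['im'],z['d']; W=cloud('wrist',d,T_world('wrist',z['p'],z['R']))
hsv=cv2.cvtColor(im,cv2.COLOR_RGB2HSV).astype(int)
b=(abs(hsv[...,0]-115)<15)&(hsv[...,1]>120)&(d>0); b[:95]=0
for m in (b&(W[...,2]>.165),b&(abs(W[...,2]-.134)<.006)):
    r=cv2.minAreaRect(W[m][:,:2].astype(np.float32)*1000); print(m.sum(),np.round(r[0],1),np.round(r[1],1),r[2],np.median(W[m][:,2]))
```

```text
1671 [529.6 161.5] [110.4 104. ] 36.46021270751953 0.17383674437228563
20514 [525.8 164.7] [180.5 165.5] 15.872523307800293 0.13407272441704413
```

The lid plate measures 180.5×165.5 mm (181×166 given), centred at (0.5258, 0.1647). The bar's rectangle was polluted by outliers, so I'll use the plate.

Run:
```python
from h import *
R=Rd(15.9); c=[.5258,.1647]
robot.move_gripper(0.5)
robot.servo_line(c+[.149],R,speed=.12)
f0=robot.read_force(); robot.move_gripper(0.0)
print(robot.read_t(),robot.read_grip_width(),robot.read_position(),np.round(f0,1),np.round(robot.read_force(),1))
robot.servo_line(c+[.169],speed=.03)
print(np.round(robot.read_force(),1),robot.read_grip_width())
robot.servo_line(c+[.30],speed=.1)
print(robot.read_t(),np.round(robot.read_force(),1),np.round(robot.read_ft_torque(),2),robot.read_grip_width())
shot('scene','s2'); shot('wrist','w2')
```

```text
6.4083 0.15531395843185075 [0.52584078 0.16464252 0.14911791] [-0.5  0.1 -0.7] [-0.5 -1.3  1.5]
[-0.2 -0.1 -2.4] 0.1546068685745014
8.6833 [-0.7 -0.2 -2.1] [-0.12  0.14 -0.01] 0.1569317697858516
```

View pics/s2.png

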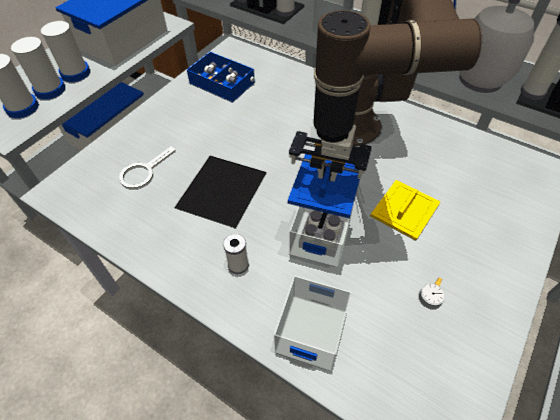

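View pics/w2.png

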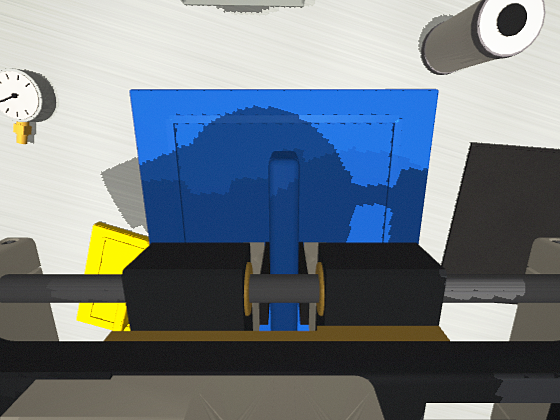

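The lid is up and level in the grip: the force change is about -1.4 N, and it sits square at cols 130–437 in the wrist view. Now I'll carry it to the mat.

Run:
```python
from h import *
R=Rd(11.8); c=[.5376,-.2252]
robot.goto(c+[.20],R)
print(robot.read_t(),robot.read_grip_width(),robot.read_force())
robot.servo_line(c+[.045],R,speed=.12)
robot.dwell(.1)
f0=np.array(robot.read_force()); print(robot.read_t(),f0)
for z in [.040,.038,.0365,.035,.0335,.032]:
    robot.servo_line(c+[z],speed=.02); f=np.array(robot.read_force()); print(z,f.round(2))
    if f[2]-f0[2]>1.5: break
shot('scene','s3'); shot('side','d3')
print(robot.read_t(),robot.read_position())
```

```text
10.275 0.15551942086006454 [-0.42822629 -0.2884982  -2.12902156]
11.8167 [-1.50343007  0.08738134 -0.79585222]
0.04 [ 0.31 -0.85 -1.56]
0.038 [-0.91 -0.18 -1.56]
0.0365 [-0.84  0.09 -1.15]
0.035 [-0.09 -0.35 -0.49]
0.0335 [-4.16  2.81 14.06]
13.3167 [ 0.53780979 -0.22524948  0.03504395]
```

View pics/d3.png

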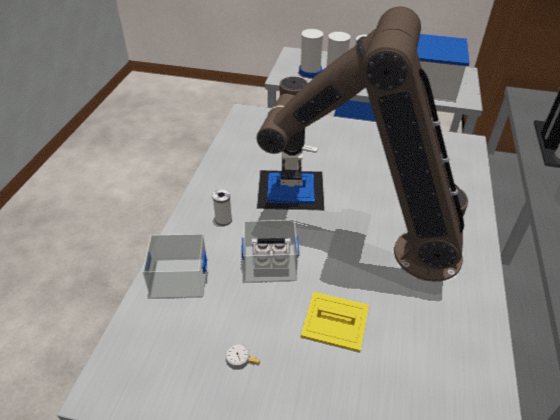

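The lid is on the mat (lid at (290,187) in the side view, contact force 14 N) and the carrier is visible in the tote at (270,245). I'll release and go look down into the tote.

Run:
```python
from h import *
robot.servo_line([.5376,-.2252,.0348],speed=.02)
robot.move_gripper(0.5); robot.dwell(.3)
print(robot.read_t(),robot.read_grip_width())
robot.servo_line([.5376,-.2252,.20],speed=.15)
robot.goto([.5258-.045,.1647-.013,.33],Rd(15.9))
print(robot.read_t(),robot.read_position()); 
shot('scene','s4'); shot('side','d4'); shot('wrist','w4')
```

```text
14.5917 0.49916929698455853
17.3333 [0.48088826 0.15106999 0.32945511]
```

View pics/w4.png

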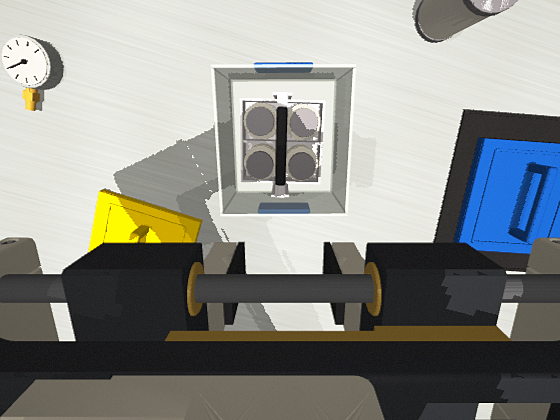

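View pics/s4.png

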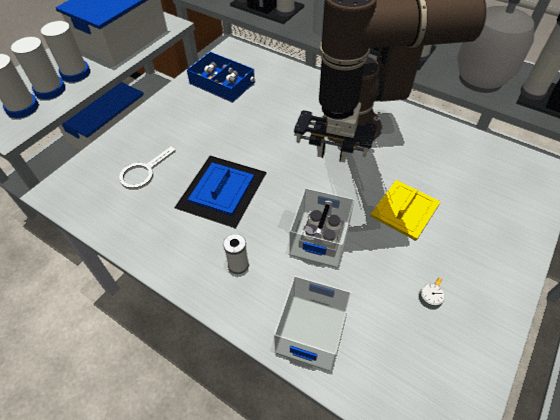

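In the scene view the lid lies centred on the mat. The wrist view shows the carrier's black handle at col ~282, rows 106–184, with the tote's rim around it at cols 211–354, rows 65–214. Now I'll measure the handle and rim.

Run:
```python
from h import *
z=np.load('pics/w4.npz'); im,d=z['im'],z['d']; W=cloud('wrist',d,T_world('wrist',z['p'],z['R']))
V=im.max(-1)
m=(V<70)&(d>0)&(abs(W[...,2]-.12)<.015); m[:,:240]=0; m[:,330:]=0; m[:90]=0; m[210:]=0
n,lab,st,ce=cv2.connectedComponentsWithStats(m.astype(np.uint8))
i=1+np.argmax(st[1:,4]); k=lab==i
r=cv2.minAreaRect(W[k][:,:2].astype(np.float32)*1000); print('handle',st[i],np.round(r[0],1),np.round(r[1],1),r[2],np.percentile(W[k][:,2],[5,50,95]).round(4))
P=W[k][:,:2]; P0=P.mean(0); u,s,v=np.linalg.svd(P-P0); print('mean',P0,'yaw',np.degrees(np.arctan2(v[0,1],v[0,0])))
rim=(d>0)&(abs(W[...,2]-.130)<.0035); rim[:50]=0; rim[225:]=0; rim[:,:190]=0; rim[:,375:]=0; rim[100:190,240:330]=0
r=cv2.minAreaRect(W[rim][:,:2].astype(np.float32)*1000); print('rim',rim.sum(),np.round(r[0],1),np.round(r[1],1),r[2])
for n_,f in (('scene','s4'),('side','d4')):
    z=np.load(f'pics/{f}.npz'); im,d=z['im'],z['d']; W=cloud(n_,d,T_world(n_)); V=im.max(-1)
    k=(V<70)&(abs(W[...,2]-.12)<.012)&(np.hypot(W[...,0]-.526,W[...,1]-.165)<.07)
    print(n_,k.sum()); 
    if k.sum()>20:
        r=cv2.minAreaRect(W[k][:,:2].astype(np.float32)*1000); print(np.round(r[0],1),np.round(r[1],1),r[2])
    hsv=cv2.cvtColor(im,cv2.COLOR_RGB2HSV).astype(int)
    b=(abs(hsv[...,0]-115)<15)&(hsv[...,1]>120)&(np.hypot(W[...,0]-.5376,W[...,1]+.225)<.15)
    r=cv2.minAreaRect(W[b][:,:2].astype(np.float32)*1000); print('lid',np.round(r[0],1),np.round(r[1],1),r[2],np.percentile(W[b][:,2],[5,50,98]).round(3))
```

```text
handle [275 107  12  78 786] [521.6 167.4] [89.7 12.3] 14.317936897277832 [0.121  0.1227 0.124 ]
mean [0.52278334 0.16755247] yaw -165.87578748722643
rim 1888 [525.4 165.5] [170.9 156.7] 15.824193954467773
scene 116
[522.2 166.6] [89.2 13.9] 14.590133666992188
lid [ 524.6 -233.3] [220.1 184.6] 12.85129165649414 [0.006 0.02  0.059]
side 143
[520.4 167.7] [88.  22.2] 16.2296085357666
lid [ 536.4 -234. ] [191.1 205. ] 14.207594871520996 [0.005 0.02  0.051]
```

The handle is at (0.5218, 0.1673) with yaw 14.3°, measuring 90×12 mm. Its top is at 0.1227, which puts the point at 0.115 as expected. The rim measures 171×157 mm at (0.5254, 0.1655), so the tote hasn't shifted. I'll grasp, lift slightly and check for tilt.

Run:
```python
from h import *
R=Rd(14.3); c=[.5218,.1673]
robot.servo_line(c+[.20],R,speed=.15)
robot.move_gripper(0.45)
robot.servo_line(c+[.096],R,speed=.1); robot.dwell(.1)
f0=np.array(robot.read_force());t0=np.array(robot.read_ft_torque())
robot.move_gripper(0.0); robot.dwell(.2)
print(robot.read_t(),robot.read_grip_width(),f0.round(2),np.round(robot.read_force(),2),'T',t0.round(3),np.round(robot.read_ft_torque(),3))
robot.servo_line(c+[.104],speed=.02); 
for i in range(3):
    robot.dwell(.15); f=np.array(robot.read_force());t=np.array(robot.read_ft_torque())
    print((f-f0).round(2),'T tool',(R.T@(t-t0)).round(3))
print(robot.read_grip_width(),robot.read_t()); shot('wrist','w5'); shot('side','d5'); shot('scene','s5')
```

```text
20.9583 0.14437670920703613 [-0.2   0.55 -0.45] [-0.32 -3.47  0.98] T [-0.084  0.15   0.047] [-0.986  0.074 -0.012]
[-0.17 -0.03 -6.1 ] T tool [-0.023  0.012  0.018]
[-0.53 -0.35 -5.94] T tool [0.03  0.042 0.082]
[-0.07 -0.67 -5.72] T tool [-0.036 -0.004  0.034]
0.1461873990437726 21.9583
```

View pics/w5.png

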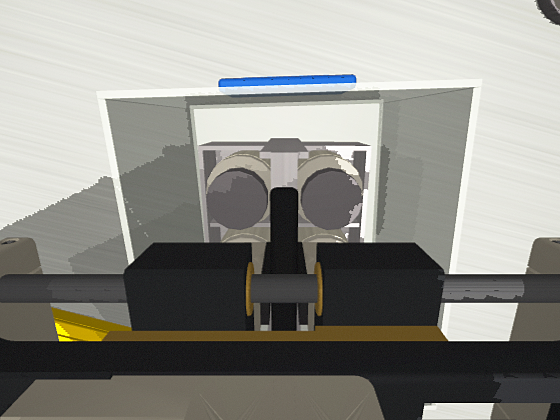

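View pics/s5.png

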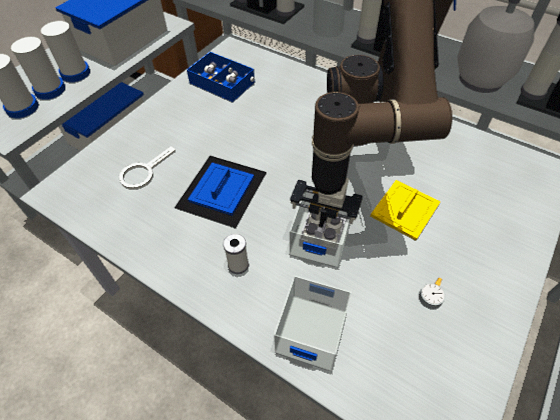

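The carrier is about 8 mm up carrying -6 N. In the wrist view the handle's far end is at (285,190) and the two front caps at (238,195) and (332,195). I'll check the tilt from the depth.

```bash
cat > tilt.py <<'E'
from h import *
import sys
def tilt(name,hz):
    z=np.load(f'pics/{name}.npz'); im,d=z['im'],z['d']; W=cloud('wrist',d,T_world('wrist',z['p'],z['R']))
    L=(W-z['p'])@z['R']   # tool coords
    h=W[...,2]-(z['p'][2]+.019)
    k=(d>0)&(im.max(-1)<70)&(abs(L[...,1])<.009)&(abs(h-.008)<.012)&(L[...,0]>.015)&(L[...,0]<.05)
    print('handle',k.sum(),'slope deg',np.degrees(np.polyfit(L[...,0][k],h[k],1)[0]).round(2),'top rel',np.median(h[k]).round(4))
    for s in (-1,1):
        k=(d>0)&(abs(h+.037)<.012)&(L[...,1]*s>.018)&(L[...,1]*s<.04)&(L[...,0]>.012)&(L[...,0]<.045)
        if k.sum()>30:
            A=np.c_[L[k][:,:2],np.ones(k.sum())]; 
            print('cap',s,k.sum(),np.median(h[k]).round(4), np.degrees(np.linalg.lstsq(A,h[k],rcond=None)[0][:2]).round(2))
if __name__=='__main__': tilt(sys.argv[1],0)
E
python3 tilt.py w5
```

```text
handle 1796 slope deg -0.84 top rel 0.0079
cap -1 1978 -0.037 [-1.44 -1.04]
cap 1 1953 -0.0367 [-0.95  0.75]
```

The tilt is about 1° and the handle sits as expected in the pads. I'll continue the lift, with a check partway.

Run:
```python
from h import *
from tilt import tilt
c=[.5218,.1673]
for i,z in enumerate([.14,.20,.262]):
    robot.servo_line(c+[z],speed=.05); robot.dwell(.15)
    print(robot.read_t(),np.round(robot.read_force(),2),robot.read_grip_width()); shot('wrist',f'w6{i}'); tilt(f'w6{i}',0)
shot('side','d6'); shot('scene','s6'); print(robot.read_position())
```

```text
23.125 [ 0.31  0.23 -6.56] 0.14483630628247093
handle 1795 slope deg -0.92 top rel 0.0078
cap -1 1973 -0.037 [-1.42 -0.86]
cap 1 1944 -0.0367 [-1.04  0.84]
24.675 [-0.25 -0.08 -6.44] 0.1469642961044928
handle 1780 slope deg -0.82 top rel 0.0078
cap -1 1983 -0.037 [-1.44 -1.01]
cap 1 1964 -0.0367 [-0.92  0.77]
26.2667 [ 0.58 -0.02 -6.32] 0.14641538414661015
handle 1781 slope deg -0.77 top rel 0.0078
cap -1 1961 -0.037 [-1.36 -0.95]
cap 1 1940 -0.0367 [-1.01  0.63]
[0.52176167 0.16725634 0.26185175]
```

View pics/d6.png

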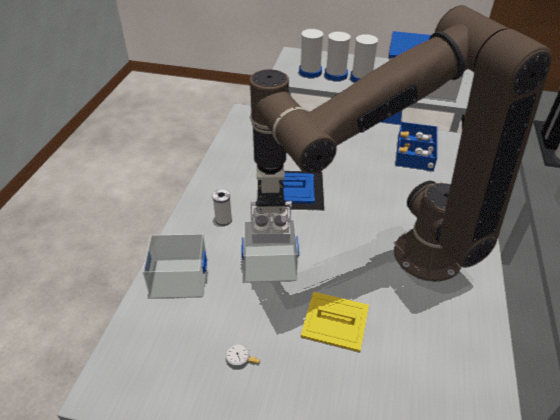

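View pics/s6.png

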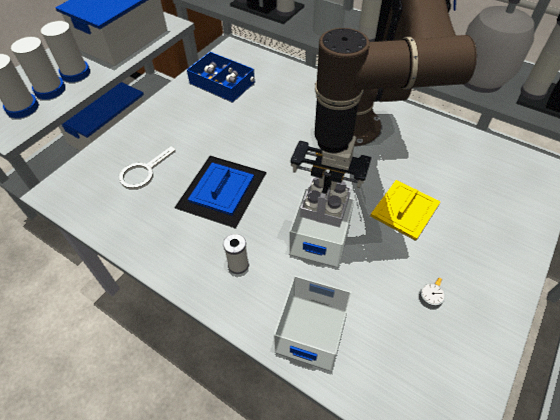

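View pics/w62.png

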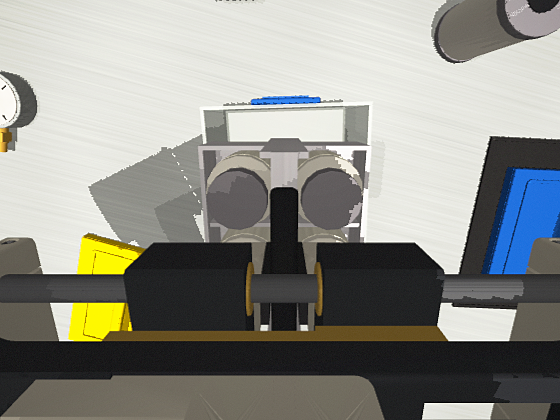

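The scene and side views show the carrier clear of the tote with its four caps at about (313–340, 183–205). Objects sit at the same pixels as before: tote clip (314,247), cartridge (235,253), gauge (432,294) and lid on the mat (221,188). All is steady, so I'll hand in.

Run:
```python
from h import *
robot.dwell(.4); print(np.abs(robot.read_qvel()).max(),robot.read_grip_width(),robot.read_t()); robot.job_done()
```

```text
0.05134294363867898 0.14430399540034816 26.8167
the job is handed in; nothing more can be done
```

I handed the job in at 26.8 s. The lid lies flat and right way up on the mat, and the arm is holding the carrier level above the tote for you to slide the tote away. The job reported no verdict, so what follows is from my own checks.

**Lid:** I set it down at about (0.538, -0.225), within a few mm of the mat's measured centre. I pressed until it touched (about 14 N), then let go. Afterwards its flat top measured 0.020 m, exactly where it should be when resting on the mat.

**Carrier:** The handle is at about 0.281 m, so the underside is about 39 mm above the rim. The handle is about 4 mm off the tote's centre. The slope in the depth image stayed at about 1° through the lift. The grip width stayed steady, and the wrist read about 6.4 N, near the carrier's stated weight. All four bottles are in their pockets and the joints were practically still.

**Surroundings:** The tote rim measured 171 × 157 mm and had not shifted after the lid came off. After the lift I compared pictures by eye only, and the tote, cartridge and gauge showed no movement.

**Checks that disagreed:**
- My first wrist-camera fit of the lid's bar was spoiled by stray points, so I used the lid plate instead.
- A blob fit of the lid on the mat from the scene and side cameras was contaminated by its surroundings and came out 9–16 mm off. I relied on the pose where I let go and the picture.
- The wrist torque readings were too noisy to find the carrier's imbalance, so I judged level by depth.

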